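Unplug the lab shaker and hold it up on the lever jack

ROBOT

A 7-joint arm with a two-finger parallel gripper is mounted at the origin on the work surface. World frame = base frame: x ahead of the robot, y to its left, z up, the work surface at z = 0. Lengths are in mm, angles in rad, forces in N, time in s.
With the tool pointing down it reaches from about 400 to 900 mm from the base axis. Payload 5.6 kg.
Tool frame: the origin (TCP) lies midway between the tips of the shut fingers; the grasp point (between the pads) lies 19 mm behind it; x points along the fingers, y is the direction in which the jaws open and shut, and the axes are right-handed (so a half turn about x gives the same grasp; the last joint's range is limited). The gripper opens to 92 mm and grips with 3 to 60 N. Pads are 20 mm wide; open, the fingers measure 128 mm over their backs; the gripper's body (75 mm by 189 mm) begins 69 mm behind the grasp point.
Start: joints at [1.237, 0.468, -0.012, 1.603, 0.006, 1.071, -0.056], TCP at [186.325, -622.729, 214.592] pointing down, gripper open.
Joint ranges: [-2.53, 2.53], [-0.31, 2.02], [-1.57, 1.55], [0.28, 2.44], [-1.29, 4.43], [0.15, 1.84], [-2.92, 2.92]. Speed limits (rad/s): [2.57, 2.57, 3.14, 3.14, 3.14, 3.14, 3.14].

INTERFACE

Orientations are given as a rotation vector (axis times angle).
In Python, from cell import robot, grip, kin, viewer gives the robot as it stands. Calls block until the motion is done:
- robot.movep(position, orientation): joint-space move of the TCP to a pose.
- robot.servo_line(position, feed=150, rotation=None): straight line of the TCP; rotation=None keeps the orientation; feed is the mean speed in mm/s.
- robot.goto_joints(angles): joint-space move.
- grip(opening, newtons=None): opening from 0.0 (shut) to 1.0 (fully open); newtons is the grip in N (None keeps the last); returns when the fingers have stopped.
- robot.hold(seconds).
- kin.ik(position, orientation): joint angles nearest the present ones, or None.
- robot.observe(): the state.
- viewer.read_camera(name): name is "scene" or "top" or "wrist"; returns the picture (400x640x3 uint8, red, green, blue); there is no depth.
- viewer.camera_info(name): a dict with "camera_matrix" (3x3 intrinsics, pixels), "R" (3x3) and "t" (3): a world point X has camera coordinates R X + t. Camera axes: x right, y down, z forward; pixel columns grow to the right and rows downward; lengths in mm; the calibration is good to about 2 mm. A picture is of the moment at which its call begins: read the wrist's pose just before it. camera_info takes no time and is no camera call; for the wrist camera it gives the pose at the moment of the call.
A pose or a line that the arm cannot do raises robot.IKError and nothing moves.
- robot.job_done(): hands the job in, once; it reports no verdict.
Trained networks look in the newest picture that a camera, given by its name, has taken for a name from the list of things; names that differ only in an ending like _2 or _b are one class to them, and where a whole thing is asked for, a point or a joint stands for the part that bears it (a point fixed in the world has none). Each returns a list of dicts, best first, with "confidence" (0 to 1); they miss things now and then, are a little off and sometimes report something else, mostly with a low value. They report only what shows in the picture. A call takes as long as a camera call. They do not tell look-alikes from the thing itself.
- viewer.silhouettes(name, camera): "mask" (400x640 bool, what is visible of it).
- viewer.pinpoint(name, camera): "at" ([x, y, z] in mm, in the coordinates of the camera as it stood for that picture, good to about 4 mm: a listed point, or the origin of a listed thing).
The state is a dict: "t": time; "joints": joint angles; "joint_velocities": joint speeds; "joint_torque": joint torques, N m; "tcp_pos": TCP position; "tcp_rot": TCP orientation; "contact_force": force on the tool from outside, world axes, zero at the start; "wrist_torque": the same for the moment, N m; "grip_width": opening from 0.0 (shut) to 1.0 (fully open).
Only numpy, scipy, OpenCV 4.12 (cv2) and the standard library are available. Lean on these libraries where they do the work, as an engineer would, in place of code of your own. Each camera call takes 0.05 s, during which the arm holds its last target.

TASK

Isolate the bench shaker: pull its link plug out of the socket block and put it in the shallow steel tray, then stand the little lever jack on the bench with its saddle centred under the shaker's lift point (the round-nosed tab marked with a raised triangle, not the plain square one). Give the jack handle a full pump, all the way down and back up, then press it fully down again and finish while still holding it down, with the shaker's front edge raised on the jack alone. Leave everything else on the bench where it stands.

Things in the scene. Friction and masses are not known exactly. Their poses are not given: they have to be found in the camera images.
- plug: link plug without a lead, 60 g: black head 42 x 20 x 34 mm (x, y, z) over a brass blade with an 11 mm thick rounded foot, 27.5 mm long. Origin: centre of the head's underside, z up. It starts home, the head resting on the block, axes parallel to the block's. Pull straight up: sprung balls resist with 5 to 15 N in the first 10 mm; clear of the block after 28 mm.
- socket: grey socket block fixed to the bench, 80 x 70 x 40 mm (x, y, z), with a slot in the middle of its top. Origin: centre of the underside.
- tray: open steel tray fixed to the bench, 130 x 110 x 25 mm (x, y, z) outside, 4 mm walls and about 4 mm floor. Origin: centre of the underside. The plug may lie in any attitude in it.
- jack: loose lever jack, about 0.85 kg, z up, +x towards its saddle. Aluminium base 80 x 8 mm, from x = -175 to +110 mm. Origin: underside of the base, below the middle of the upright carrying fin: steel, 36 mm long (x), 16 mm thick (y), top 120 mm above the bench; grip it across its thickness above 75 mm. Saddle at x = +80 mm; the pump handle points to -x. May be carried or slid.
- saddle: round steel saddle of the jack, 36 mm diameter. Origin: centre of its top face, 60 mm above the bench when down; rises 26 mm over the full handle stroke, in proportion to it.
- pump_lever (a joint): pump handle: 0 rad when up (springs back by itself), 0.45 when fully down at its stop. Level hinge axis along jack y, at jack x = -36 mm, 58 mm above the bench. Away from the saddle the handle slopes up 0.30 rad at 0, is level at 0.30 and slopes down 0.15 rad at 0.45. Pressing the plate takes 2 to 4 N unloaded, 8 to 14 N with the shaker; let go, it rises and the shaker sinks.
- handle_plate: black rubber press plate at the end of the pump handle, 46 mm along the handle, 42 mm across, 10 mm thick; its body origin lies on the handle's hinge axis: use point handle_top for the place to press.
- handle_top (a point): middle of the upper face of the press plate, 118 mm from the hinge axis along the handle; about 98 mm above the bench when up and 45 mm when fully down. The press plate must be pressed with the fingers.
- shaker: bench shaker base plate, 250 x 290 mm, fixed to the bench. Origin: on the bench below its middle; its own -x is the front, where the tabs stick out. The white housing on it (front face at x = -125 mm, 100 mm high, 160 mm with its load) is hinged along the rear edge and weighs about 4 kg.
- housing: the shaker's white hinged housing, 250 x 290 x 70 mm. Origin: centre of its underside, 30 mm above the bench; hinge axis along y at x = +125 mm. The robot must not be touching it at the end.
- lift_point (a point): centre of the underside of the marked lift tab's round rubber pad (26 mm diameter), 70 mm above the bench while down, 10 mm above the lowered saddle. The tab is round-nosed aluminium, 44 mm wide, raised triangle on top, 88 mm high. It is at x = -170, y = +75 mm in the shaker's frame, 45 mm out from the front; the square tab at y = -75 mm is the wrong one. A jack with the shaker's yaw is square to it.
- tube_rack: bystander, leave alone: white tube rack with blue-capped tubes, 70 x 200 x 90 mm
- wash_bottle: bystander, leave alone: white bottle, 56 mm diameter, 110 mm high
- tape_roll: bystander, leave alone: cardboard tape ring, 80 mm diameter, 22 mm high
- microplate: bystander, leave alone: white well plate lying flat, 85 x 127 x 13 mm
- reagent_jar: bystander, leave alone: amber jar, 38 mm diameter, 50 mm high
- tip_box: bystander, leave alone: blue pipette tip box, 80 x 110 x 58 mm
- slide_box: bystander, leave alone: cardboard slide box, 90 x 60 x 35 mm
Things that resemble listed ones, but are neither listed nor needed, are in the scene too. Leave any green or purple look-alike of the socket alone.

How it is judged (in metres and radians):
On the way, in this order (a step that is already met when the one before it is completed fails the run):
1. the plug is pulled clear of the socket (z of plug in the frame of socket above 0.068 m), for 0.05 s.
2. the plug lies in the tray, let go (x of plug in the frame of tray between -0.065 and 0.065 m and y of plug in the frame of tray between -0.055 and 0.055 m and z of plug in the frame of tray below 0.042 m and contact force between plug and tray above 0.1 N and contact force between the fingers and plug below 0.1 N and linear speed of plug below 0.05 m/s), for 0.2 s.
3. the jack stands on the bench with its saddle under the marked lift pad, handle up (horizontal distance between saddle and lift_point below 0.011 m and angle between jack's own z axis and vertical below 0.06 rad and height (world z) of jack below 0.006 m and value of joint pump_lever below 0.08 rad), for 0.2 s.
4. first stroke: handle down, shaker raised (horizontal distance between saddle and lift_point below 0.011 m and angle between jack's own z axis and vertical below 0.06 rad and height (world z) of jack below 0.006 m and distance of lift_point from where it was at the start of the episode above 0.008 m and value of joint pump_lever above 0.38 rad and contact force between saddle and housing above 4 N), for 0.1 s.
5. the handle is back up (value of joint pump_lever below 0.08 rad), for 0.1 s.
At the end, for the whole second after the job is handed in: Plug let go in the tray; jack flat on the bench, saddle within 11 mm of the lift pad's centre; fingers hold the handle down (over 0.38 rad, 1.5 N, still); lift point raised over 8 mm and borne by the saddle (over 4 N), robot not touching the housing (all of step 2 and all of step 4 and contact force between the fingers and handle_plate above 1.5 N and contact force between each of the arm, the fingers and housing below 0.5 N and velocity of joint pump_lever between -0.1 and 0.1 rad/s); the arm keeps its last pose, push and grip.
It fails at once if a bystander is disturbed (moved over 30 mm) (distance of any of tube_rack, wash_bottle, tape_roll, microplate, reagent_jar, tip_box, slide_box from where it was at the start of the episode above 0.03 m).
It also fails if it takes over 64 s, if anything falls off the work surface, if the arm or the gripper's body presses on something with over 40 N, if the wrist force passes 120 N, or if a joint passes its speed limit or range.

## Working session

There is one attempt and no reset: what is moved stays moved. The work goes in short steps, each a Python script; the robot and the scene stay as the last script left them, time stands still between calls to the robot, and variables do not carry over. Pictures are saved under pics/ and viewed, and the job is handed in when it is done.

```bash
ls; mkdir -p pics; python3 - <<'E'
from cell import robot, grip, kin, viewer
import cv2, numpy as np
for n in ["scene","top","wrist"]:
    im=viewer.read_camera(n); cv2.imwrite(f"pics/{n}0.png",im[:,:,::-1])
    i=viewer.camera_info(n); print(n,np.round(i["camera_matrix"],1).tolist(),np.round(i["R"],3).tolist(),np.round(i["t"],1).tolist())
o=robot.observe(); print(o)
E
```

```text
pics
scene [[408.3, 0.0, 321.3], [0.0, 408.3, 202.6], [0.0, 0.0, 1.0]] [[-0.731, 0.682, -0.02], [0.443, 0.452, -0.774], [-0.519, -0.574, -0.633]] [347.2, -196.5, 1529.0]
top [[422.3, 0.0, 313.7], [0.0, 422.3, 200.0], [0.0, 0.0, 1.0]] [[-0.026, -1.0, 0.005], [-0.996, 0.025, -0.081], [0.08, -0.008, -0.997]] [52.0, 550.1, 1406.4]
wrist [[305.3, 0.0, 315.7], [0.0, 305.3, 202.7], [0.0, 0.0, 1.0]] [[0.288, -0.958, -0.002], [-0.931, -0.28, 0.233], [-0.224, -0.065, -0.972]] [-649.1, -27.4, 389.0]
{'t': 0.15, 'joints': array([ 1.23703734,  0.46820521, -0.01156576,  1.60337019,  0.00601547,
        1.0714043 , -0.05629761]), 'joint_velocities': array([-0.00132355, -0.00176181, -0.00016169, -0.00295068,  0.00137357,
        0.00195968,  0.00195687]), 'joint_torque': array([ 1.95516295e-03, -5.20952332e+01, -1.15279868e-02, -2.43979561e+01,
       -5.65857918e-02,  1.52639940e-02,  1.02339068e-04]), 'tcp_pos': array([ 186.13151384, -622.33086982,  213.85682153]), 'tcp_rot': array([ 2.06554654,  0.30374973, -2.06622988]), 'contact_force': array([0.17604881, 0.32316187, 1.45261062]), 'wrist_torque': array([-0.02167544, -0.05023277,  0.03237146]), 'grip_width': 0.999806908206251}
```

View pics/scene0.png

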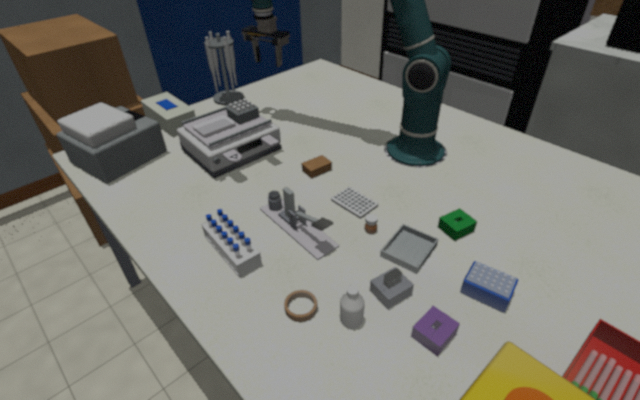

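View pics/top0.png

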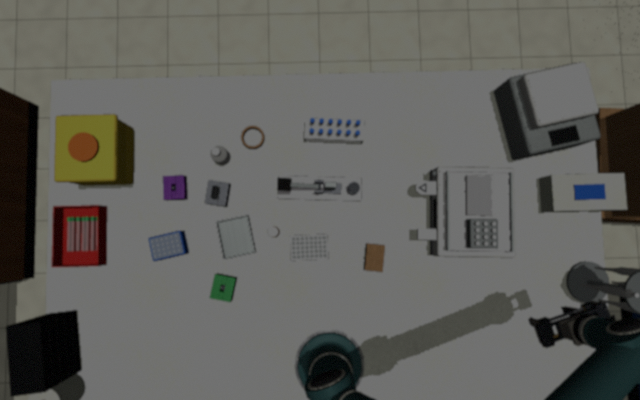

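View pics/wrist0.png

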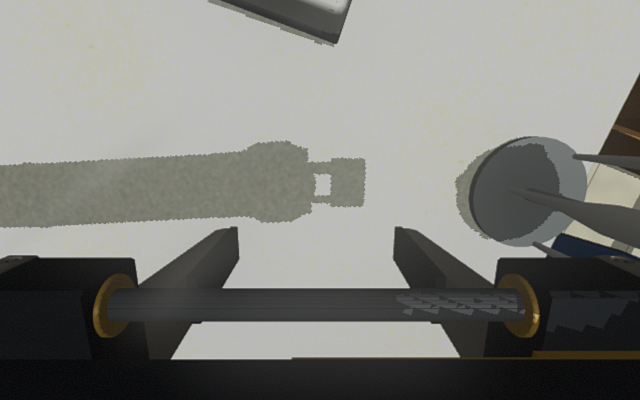

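Top view: shaker at about (478,212), with tabs at (420,188) (triangle, round) and (415,235) (square). The jack is at (320,188) with its saddle to the right and handle to the left. The grey socket with the black plug is at (217,193), the tray at (237,237), and the purple and green look-alikes at (175,188) and (223,288). Next I'll ask the networks.

```bash
cat > h.py <<'E'
from cell import robot, grip, kin, viewer
import cv2, numpy as np
from scipy.spatial.transform import Rotation as Rn
def w(cam,p):
    i=viewer.camera_info(cam); return np.array(i["R"]).T@(np.array(p)-np.array(i["t"]))
def proj(cam,X,i=None):
    i=i or viewer.camera_info(cam); c=np.array(i["R"])@np.array(X)+i["t"]; p=np.array(i["camera_matrix"])@c; return p[:2]/p[2]
def ray(cam,uv,z,i=None):
    i=i or viewer.camera_info(cam); R=np.array(i["R"]);d=R.T@np.linalg.inv(i["camera_matrix"])@[uv[0],uv[1],1]; c=-R.T@np.array(i["t"]); return c+d*(z-c[2])/d[2]
def down(yaw):
    # tool x down, tool y (jaw) at angle yaw in world xy
    x=np.array([0,0,-1.]); y=np.array([np.cos(yaw),np.sin(yaw),0]); z=np.cross(x,y)
    return Rn.from_matrix(np.stack([x,y,z],1)).as_rotvec()
def snap(cam,name,crop=None,s=1):
    im=viewer.read_camera(cam); 
    a=im if crop is None else im[crop[1]:crop[3],crop[0]:crop[2]]
    cv2.imwrite(f"pics/{name}.png",cv2.resize(np.ascontiguousarray(a[:,:,::-1]),None,fx=s,fy=s,interpolation=cv2.INTER_CUBIC)); return im
E
python3 - <<'E'
from h import *
for c in ["top","scene"]:
    im=snap(c,c+"1",(390,150,530,270) if c=="top" else (170,90,350,260),5 if c=="top" else 3)
    for n in ["plug","socket","tray","jack","saddle","handle_top","lift_point","shaker"]:
        for d in viewer.pinpoint(n,c)[:3]: print(c,n,round(d["confidence"],2),np.round(w(c,d["at"]),0),np.round(proj(c,w(c,d["at"]))))
print(robot.observe()["t"])
E
```

```text
top plug 0.47 [579. 367.  43.] [215. 194.]
top socket 0.87 [580. 363.   1.] [219. 195.]
top socket 0.66 [607. 505.   2.] [177. 188.]
top socket 0.58 [271. 345.   0.] [225. 286.]
top tray 0.9 [435. 305.   1.] [236. 237.]
top jack 0.92 [595. -12.  -4.] [328. 188.]
top saddle 0.65 [410. 528.   2.] [170. 246.]
top saddle 0.39 [590. -95.  58.] [354. 186.]
top saddle 0.27 [ 494. -477.   30.] [467. 213.]
top handle_top 0.63 [600. 133.  98.] [284. 184.]
top lift_point 0.63 [ 576. -313.   67.] [420. 189.]
top shaker 0.61 [ 497. -477.   -4.] [464. 213.]
top shaker 0.59 [594. -94.  57.] [353. 185.]
scene plug 0.62 [577. 361.  40.] [391. 281.]
scene socket 0.93 [269. 347.   1.] [454. 230.]
scene socket 0.87 [600. 508.  -2.] [434. 335.]
scene socket 0.69 [580. 358.  -1.] [388. 292.]
scene tray 0.89 [435. 305.   4.] [408. 250.]
scene jack 0.58 [590. -19.   8.] [289. 219.]
scene saddle 0.7 [590. -16.   4.] [290. 221.]
scene saddle 0.57 [585. -94.  62.] [273. 194.]
scene handle_top 0.47 [595. 132.  99.] [322. 221.]
scene lift_point 0.98 [ 575. -313.   72.] [235. 161.]
scene shaker 0.94 [ 491. -482.    5.] [232. 150.]
1.05
```

```bash
python3 - <<'E'
import cv2
im=cv2.imread("pics/top0.png")[130:310,150:370]
cv2.imwrite("pics/top_l.png",cv2.resize(im,None,fx=3.3,fy=3.3,interpolation=cv2.INTER_CUBIC))
E
```

```text
(no output)
```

View pics/top1.png

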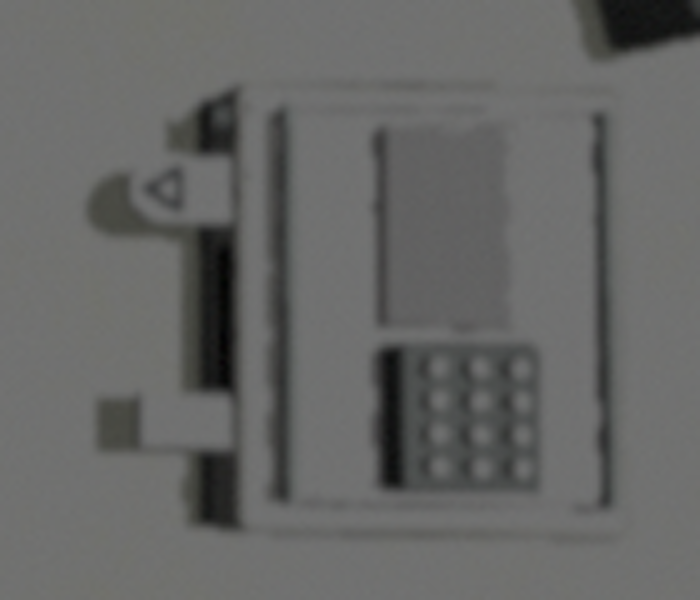

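View pics/top_l.png

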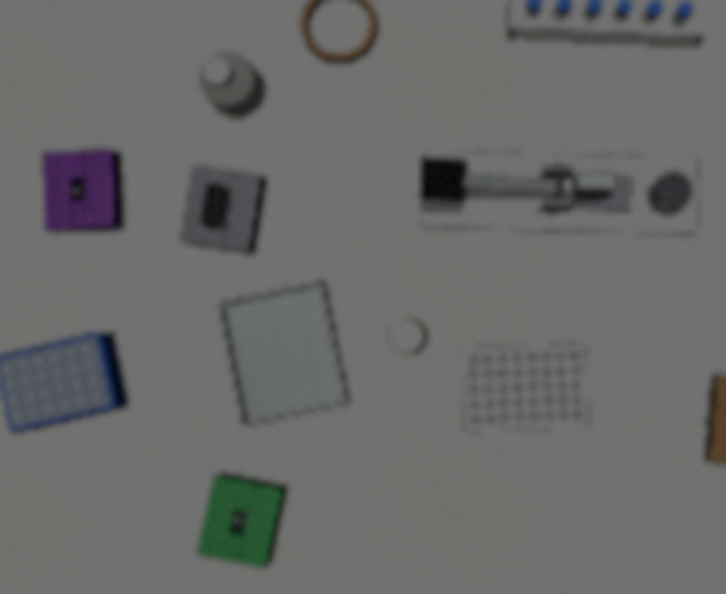

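View pics/scene1.png

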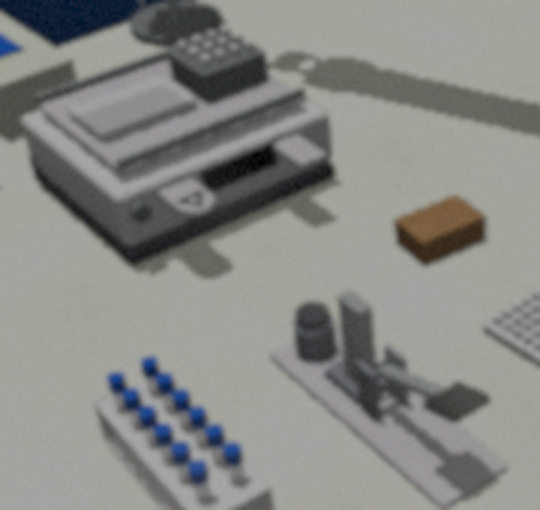

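Candidates for "socket":
- grey at top (217,193), with the black plug head in it
- purple at (175,188), a look-alike to leave alone
- green at (223,288), a look-alike to leave alone

The grey one fits. For the lift tab, the crop shows the round-nosed tab with the triangle at top (422,188), and the plain square one at (415,235) is wrong. Next I need the yaws from the masks.

```bash
python3 - <<'E'
from h import *
zt={"plug":74,"socket":40,"tray":25,"jack":8,"shaker":100,"housing":100}
viewer.read_camera("top")
for n in zt:
    for d in viewer.silhouettes(n,"top")[:3]:
        m=d["mask"].astype(np.uint8)
        if m.sum()<20: continue
        cs,_=cv2.findContours(m,cv2.RETR_EXTERNAL,cv2.CHAIN_APPROX_NONE); c=max(cs,key=cv2.contourArea)[:,0,:].astype(float)
        P=np.array([ray("top",p,zt[n])[:2] for p in c],np.float32)
        r=cv2.minAreaRect(P); print(n,round(d["confidence"],2),np.round(r[0]),np.round(r[1]),round(r[2],1))
print(robot.observe()["t"])
E
```

```text
socket 0.72 [269. 342.] [74. 84.] 77.9
socket 0.71 [603. 501.] [83. 80.] 1.8
socket 0.69 [580. 359.] [80. 82.] 80.3
tray 0.92 [433. 306.] [134. 117.] 13.2
tray 0.73 [608. 139.] [37. 41.] 88.8
tray 0.58 [ 499. -472.] [337. 304.] 88.5
jack 0.8 [592.  20.] [286.  80.] 86.9
jack 0.44 [ 351. -160.] [66. 94.] 84.5
shaker 0.58 [ 494. -443.] [316. 285.] 88.6
shaker 0.52 [412. 502.] [ 77. 115.] 11.1
housing 0.89 [ 495. -443.] [317. 290.] 87.9
1.4
```

```bash
python3 - <<'E'
from h import *
robot.servo_line([230,-600,330],feed=300)
yaw=np.radians(80.3)
for y in (yaw,yaw-np.pi):
    q=kin.ik([579,362,190],down(y)); print(q)
q=[kin.ik([579,362,190],down(y)) for y in (yaw,yaw-np.pi)]
j=robot.observe()["joints"]
b=min([k for k in range(2) if q[k] is not None],key=lambda k:np.abs(q[k]-j).max())
robot.movep([579,362,190],down(yaw-b*np.pi)); print(b,robot.observe()["t"],robot.observe()["tcp_pos"])
im=snap("wrist","w2")
for d in viewer.pinpoint("plug","wrist")[:2]+viewer.pinpoint("socket","wrist")[:2]: print(d["confidence"],np.round(w("wrist",d["at"]),1),proj("wrist",w("wrist",d["at"])))
E
```

```text
[-0.02556183  0.75137056 -0.93387097  1.49257665  0.62525134  1.21574102
  0.35080048]
[-0.04878925  0.73052038 -0.88671178  1.49417502  0.58845769  1.19884775
 -2.76698771]
0 5.5583 [579.61931873 361.19832304 190.01261986]
0.66 [581.9 360.6  39.8] [315.18831866 194.92941761]
0.84 [582.2 364.3   1.8] [318.26780986 188.07608096]
0.72 [598.6 510.4  -3.6] [440.3911572  180.30293634]
```

View pics/w2.png

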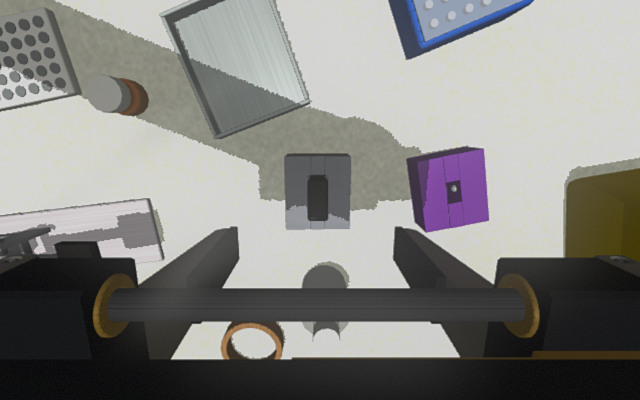

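The wrist view shows the grey block at (318,190) with the black plug head at (318,198), well aligned with the jaws. The wash bottle at (325,300) is behind and lower than the gripper body at grasp height.

```bash
python3 - <<'E'
import cv2
im=cv2.imread("pics/w2.png")[140:240,270:370]
cv2.imwrite("pics/w2c.png",cv2.resize(im,None,fx=6,fy=6,interpolation=cv2.INTER_CUBIC))
from h import *
for uv in [(308,175),(328,175),(308,221),(328,221),(318,198)]: print(np.round(ray("wrist",uv,74),1))
E
```

```text
[554.7 358.5  74. ]
[557.8 377.   74. ]
[599.1 350.6  74. ]
[602.4 369.8  74. ]
[578.1 364.1  74. ]
```

View pics/w2c.png

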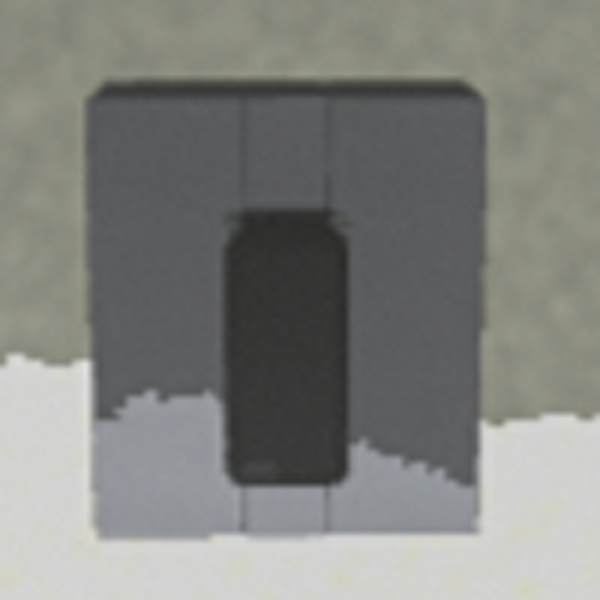

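```bash
python3 - <<'E'
from h import *
robot.movep([580,363,110],down(np.radians(80.3)))
robot.servo_line([580,363,46],feed=120)
print(robot.observe()["contact_force"])
grip(0.0,50)
o=robot.observe(); print(o["t"],o["tcp_pos"],o["grip_width"]*92,o["contact_force"])
robot.servo_line([580,363,66],feed=50)
o=robot.observe(); print(o["t"],o["tcp_pos"],o["grip_width"]*92,o["contact_force"])
robot.servo_line([580,363,120],feed=150)
o=robot.observe(); print(o["t"],o["tcp_pos"],o["grip_width"]*92,o["contact_force"])
snap("scene","s3",(330,180,530,330),4)
E
```

```text
[-0.58633761 -0.47238889 -0.0875234 ]
7.8917 [580.0029509  362.97394779  45.97027989] 19.699390963753984 [ 0.17197527 -0.34515099 -0.39271278]
8.4417 [580.50796497 363.11909485  67.0534292 ] 19.84950862539196 [ 0.74485667  0.05941755 -0.36684806]
8.95 [580.06730244 362.63620137 119.94663439] 19.778166164301943 [ 0.37447996  0.0938446  -1.19189737]
```

View pics/s3.png

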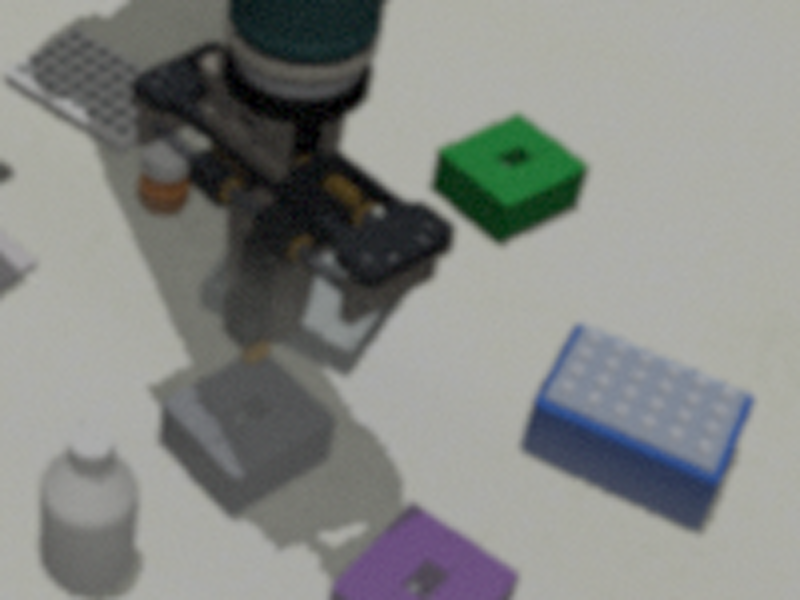

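The plug is out: the scene crop shows an empty socket slot at (255,405), with the brass foot held by the gripper. Next is the tray.

```bash
python3 - <<'E'
from h import *
print("jar",ray("top",(274,231),50))
r=down(np.radians(80.3))
robot.servo_line([434,307,120],feed=300)
robot.servo_line([434,307,41],feed=150)
o=robot.observe(); print(o["t"],o["tcp_pos"],o["contact_force"])
grip(0.45)
robot.hold(0.1)
robot.servo_line([434,307,130],feed=200)
o=robot.observe(); print(o["t"],o["tcp_pos"],o["contact_force"])
snap("scene","s4",(330,180,530,330),4); snap("wrist","w4")
for d in viewer.pinpoint("plug","wrist")[:2]: print(d["confidence"],np.round(w("wrist",d["at"]),1),proj("wrist",w("wrist",d["at"])))
E
```

```text
jar [450.00805876 171.51594439  50.        ]
10.35 [434.26055982 307.76410636  41.22493763] [-0.05304197  0.3584741  -0.42853422]
11.5417 [433.93973893 306.20679003 129.36065517] [ 0.13093707 -0.08385471 -0.71403206]
0.87 [437.  308.   30.2] [318.39976576 207.87639201]
```

View pics/s4.png

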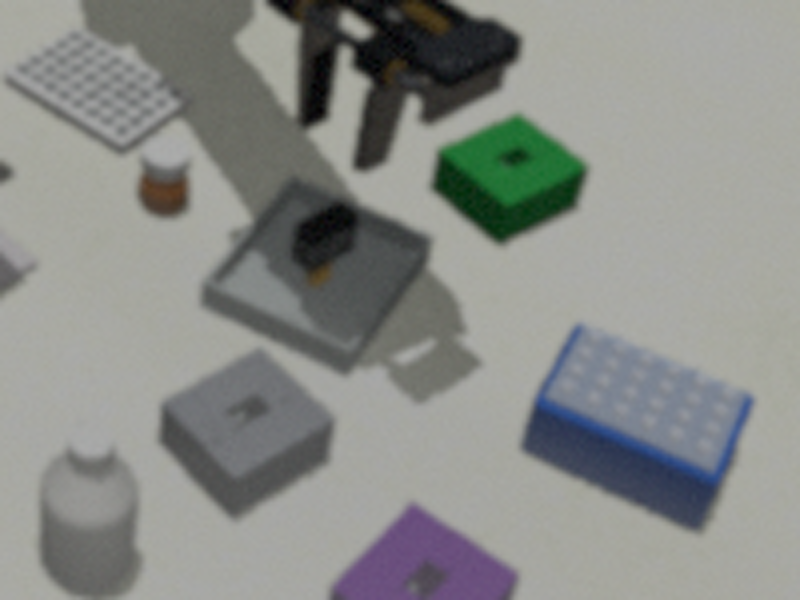

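View pics/w4.png

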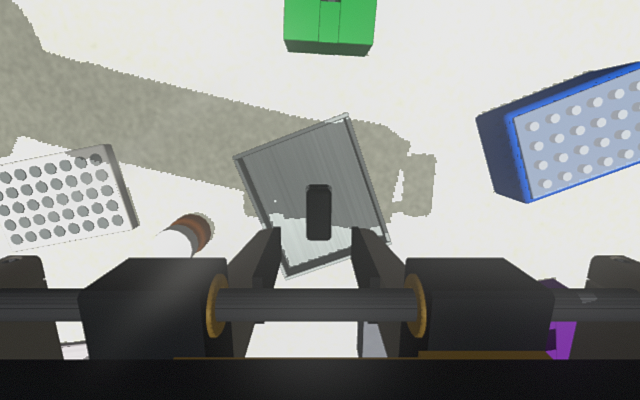

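The plug is standing upright on the tray floor (head at wrist (318,212)) and is released. Now the jack.

```bash
python3 - <<'E'
from h import *
i=viewer.camera_info("wrist"); C=-np.array(i["R"]).T@i["t"]; o=robot.observe()
print("cam in tool",Rn.from_rotvec(o["tcp_rot"]).inv().apply(C-o["tcp_pos"]))
for psi in (176.9,-3.1):
    for p in ([590,-13,230],[590,-13,78],[580,-233,82]): 
        q=kin.ik(p,down(np.radians(psi))); print(psi,p,None if q is None else np.round(q,2))
E
```

```text
cam in tool [-1.69429692e+02 -1.45171387e-01 -6.52309738e+01]
176.9 [590, -13, 230] [ 0.85  0.85 -1.43  1.68  0.86  1.39  2.37]
176.9 [590, -13, 78] [ 0.78  0.98 -1.23  1.8   1.02  1.17  2.28]
176.9 [580, -233, 82] [ 1.1   1.02 -1.24  1.71  1.03  1.22  2.67]
-3.1 [590, -13, 230] [ 0.56  0.48 -0.79  1.7   0.37  1.12 -0.4 ]
-3.1 [590, -13, 78] [ 0.42  0.63 -0.61  1.82  0.47  0.84 -0.48]
-3.1 [580, -233, 82] [ 0.78  0.68 -0.63  1.73  0.5   0.89 -0.12]
```

```bash
python3 - <<'E'
from h import *
r=down(np.radians(-2.5))
robot.servo_line([434,307,250],feed=400)
robot.movep([575,-345,250],r)
o=robot.observe(); print(o["t"],o["tcp_pos"])
snap("wrist","w5")
for n in ["lift_point","shaker"]:
  for d in viewer.pinpoint(n,"wrist")[:2]: print(n,d["confidence"],np.round(w("wrist",d["at"]),1),proj("wrist",w("wrist",d["at"])))
i=viewer.camera_info("wrist"); np.savez("w5.npz",K=i["camera_matrix"],R=i["R"],t=i["t"])
E
```

```text
14.5167 [ 575.74131677 -343.23900375  250.22343349]
lift_point 0.72 [ 581.4 -315.    64.1] [319.97224913 161.74545244]
shaker 0.7 [ 493.8 -484.6    4.8] [264.67727678 274.8341945 ]
```

View pics/w5.png

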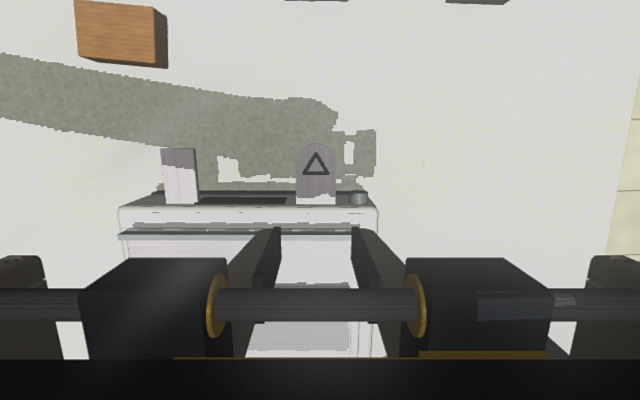

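```bash
python3 - <<'E'
import cv2,numpy as np
im=cv2.imread("pics/w5.png")[130:245,110:390]
cv2.imwrite("pics/w5c.png",cv2.resize(im,None,fx=2.85,fy=2.85*1,interpolation=cv2.INTER_CUBIC))
from h import ray
z=np.load("w5.npz"); i=dict(camera_matrix=z["K"],R=z["R"],t=z["t"])
for uv in [(297,165),(335.5,165),(316,143),(297,190),(335.5,190)]: print(uv,np.round(ray("",uv,88,i),1))
print("front top edge",[np.round(ray("",uv,100,i),1) for uv in [(120,207),(377,207)]])
E
```

```text
(297, 165) [ 556.  -315.3   88. ]
(335.5, 165) [ 597.8 -317.    88. ]
(316, 143) [ 577.6 -292.8   88. ]
(297, 190) [ 554.5 -342.9   88. ]
(335.5, 190) [ 597.  -344.6   88. ]
front top edge [array([ 363.3, -351.5,  100. ]), array([ 640.6, -362.8,  100. ])]
```

View pics/w5c.png

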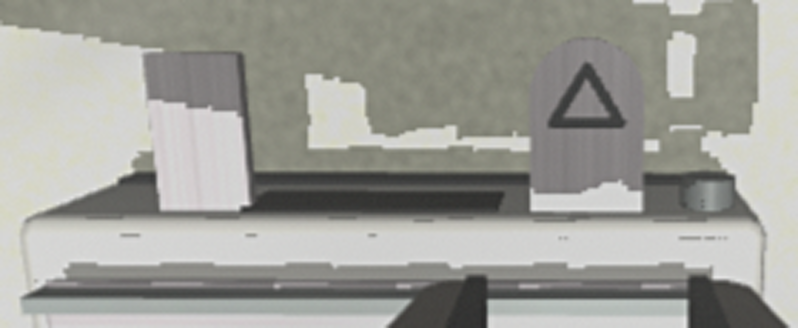

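The nose of the round tab is at (316,143), its sides at 297 and 335, and the triangle is on it. That puts the lift point at about (577.5,-314.5) and the shaker yaw at about -92.3°. Next, view the jack.

```bash
python3 - <<'E'
from h import *
r=down(np.radians(-3.1))
robot.movep([592,-55,250],r)
o=robot.observe(); print(o["t"],o["tcp_pos"])
snap("wrist","w6")
for n in ["jack","saddle","handle_top"]:
  for d in viewer.pinpoint(n,"wrist")[:2]: print(n,d["confidence"],np.round(w("wrist",d["at"]),1),proj("wrist",w("wrist",d["at"])))
i=viewer.camera_info("wrist"); np.savez("w6.npz",K=i["camera_matrix"],R=i["R"],t=i["t"])
E
```

```text
15.7833 [592.2669111  -57.05657286 249.79810098]
jack 0.61 [586.1 -16.1  -8.5] [309.95478525 147.64039626]
jack 0.44 [ 353.3 -156.7   -1.5] [158.23007822 253.43007592]
saddle 0.6 [588.2 -94.4  60.1] [314.52130832 215.94416385]
```

View pics/w6.png

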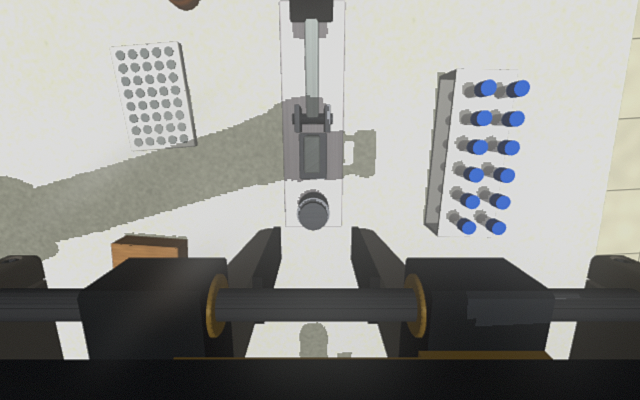

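```bash
python3 - <<'E'
import cv2,numpy as np
im=cv2.imread("pics/w6.png")[85:240,265:365]
cv2.imwrite("pics/w6c.png",cv2.resize(im,None,fx=3.8*1.3,fy=3.8,interpolation=cv2.INTER_CUBIC))
from h import ray
z=np.load("w6.npz"); i=dict(camera_matrix=z["K"],R=z["R"],t=z["t"])
print("base",[np.round(ray("",uv,8,i)[:2],1) for uv in [(280,0),(286,227),(346,0),(341,227)]])
print("saddle c",np.round(ray("",(313.5,208),60,i),1))
E
```

```text
base [array([561.1, 161.1]), array([ 546. , -122.9]), array([639.8, 156.7]), array([ 623.5, -127.2])]
saddle c [587.5 -84.   60. ]
```

View pics/w6c.png

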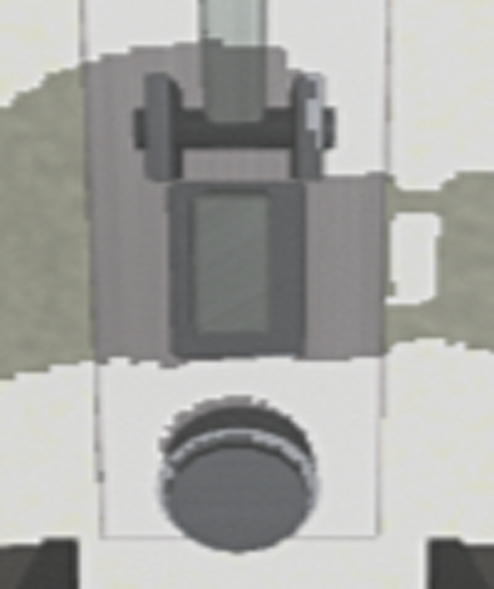

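Jack origin is about (591.2,-14.8), yaw -93.05°. The saddle at (313,216) gives (588,-94.5), which is consistent. Now I'll grip the fin.

```bash
python3 - <<'E'
from h import *
z=np.load("w6.npz"); i=dict(camera_matrix=z["K"],R=z["R"],t=z["t"])
print("fin top",np.round(ray("",(311.6,154.5),120,i),1))
r=down(np.radians(-3.05))
grip(1.0)
robot.movep([591.2,-14.8,150],r)
robot.servo_line([591.2,-14.8,79],feed=150)
o=robot.observe(); print(o["t"],o["tcp_pos"],o["contact_force"])
grip(0.0,58)
o=robot.observe(); print(o["t"],o["tcp_pos"],o["contact_force"],o["grip_width"]*92)
robot.servo_line([591.2,-14.8,91],feed=80)
o=robot.observe(); print(o["t"],o["tcp_pos"],o["contact_force"],o["grip_width"]*92,o["wrist_torque"])
snap("scene","s7",(200,140,400,290),4)
E
```

```text
fin top [590.1 -15.  120. ]
17.975 [592.23873844 -14.9174151   80.19771794] [-0.1826465   1.15863858 -0.08509265]
19.1083 [590.87577583 -14.79902493  78.86008812] [-0.70618008 -0.39131329  0.06260894] 15.986880148913354
19.4083 [591.15898713 -14.9516414   91.02366375] [ 0.23909534  0.32284233 -8.35868286] 15.864416802547762 [-0.00455827 -0.06984658  0.01146749]
```

View pics/s7.png

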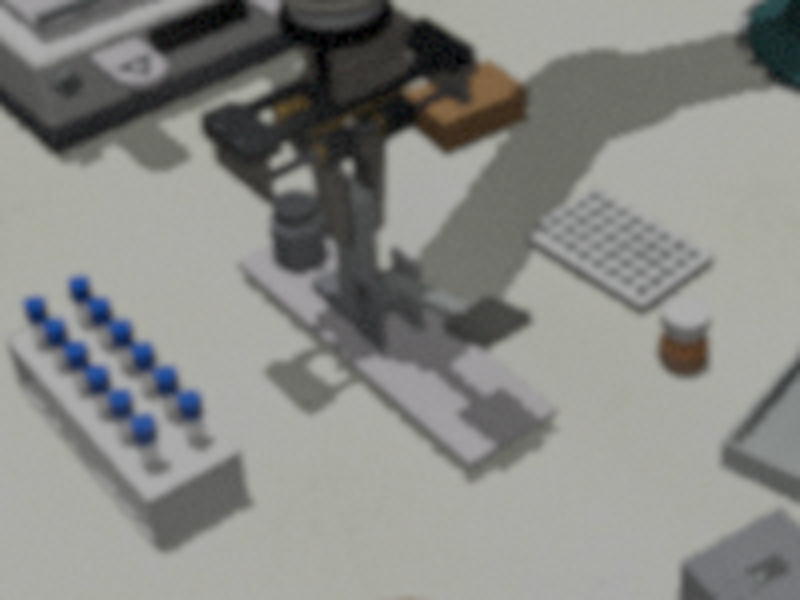

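The jack is lifted with its full 8.4 N weight and almost no moment, so it hangs level. I'll carry it toward the tab.

```bash
python3 - <<'E'
from h import *
r=down(np.radians(-2.3))
robot.servo_line([581.5,-165,91],feed=150,rotation=r)
robot.servo_line([581.5,-165,82.5],feed=60)
o=robot.observe(); print(o["t"],o["tcp_pos"],o["contact_force"],o["wrist_torque"])
snap("scene","s8",(150,100,350,250),4)
for c in ("scene","top"):
  if c=="top": snap("top","t8",(330,140,490,260),5)
  for n in ["saddle","lift_point"]:
    for d in viewer.pinpoint(n,c)[:2]: print(c,n,d["confidence"],np.round(w(c,d["at"]),1))
E
```

```text
20.9 [ 580.94852088 -164.22575976   81.72760763] [ 0.36927968  0.00982914 -7.27109786] [-0.05662769 -0.05960043  0.01352775]
scene saddle 0.43 [ 574.4 -244.2   62.8]
scene saddle 0.31 [ 495.3 -481.3   34.7]
scene lift_point 0.77 [ 576.1 -311.5   70. ]
scene lift_point 0.43 [444.  175.1   4.9]
top saddle 0.58 [ 351.8 -160.1    2.2]
top lift_point 0.73 [ 582.4 -313.9   68.4]
top lift_point 0.62 [411.7 526.6   0.6]
```

View pics/s8.png

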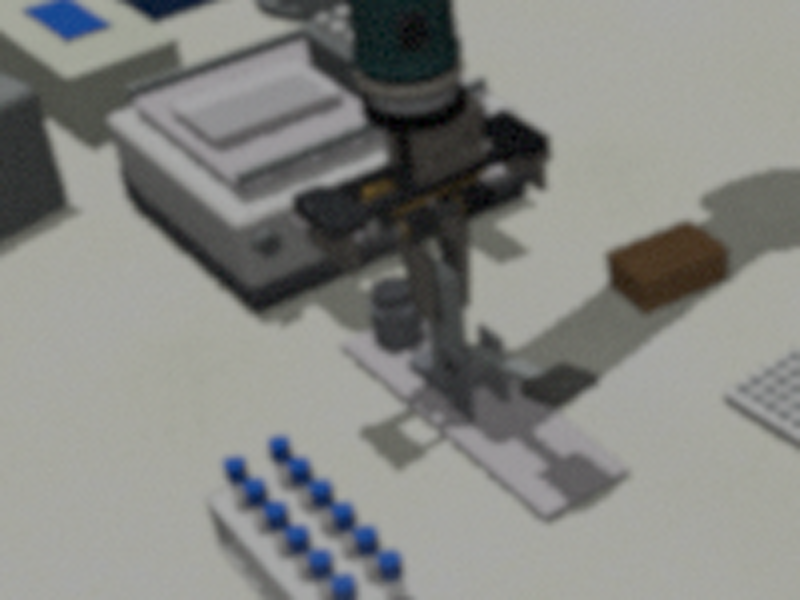

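View pics/t8.png

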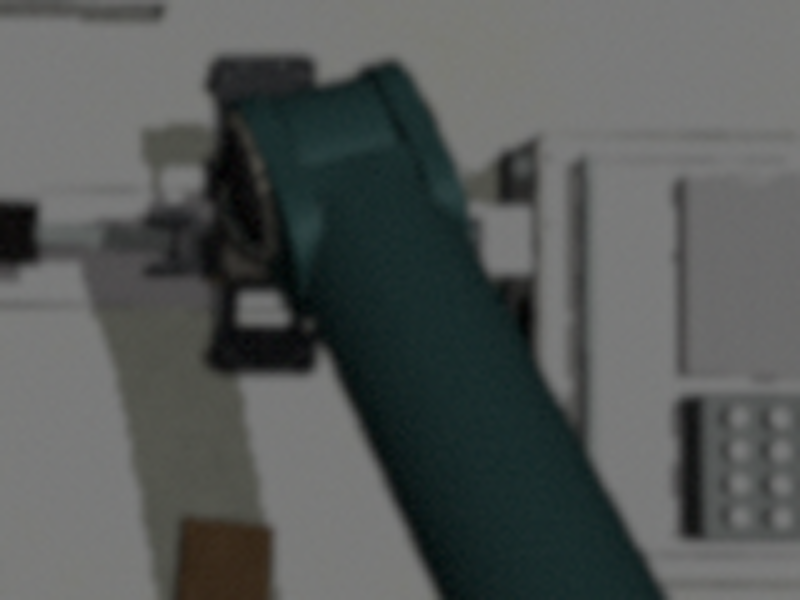

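Consistent: the saddle measures (574,-244) against an expected (577.7,-245), and lift_point is about (577.5,-313.5). Now slide it in and set it down.

```bash
python3 - <<'E'
from h import *
robot.servo_line([580.7,-235,82.5],feed=70)
o=robot.observe(); print(o["t"],o["tcp_pos"],o["contact_force"],o["wrist_torque"])
robot.servo_line([580.7,-235,78.7],feed=20)
o=robot.observe(); print(o["t"],o["tcp_pos"],o["contact_force"],o["wrist_torque"])
snap("scene","s9",(150,100,350,250),4)
for n in ["saddle","lift_point"]:
    for d in viewer.pinpoint(n,"scene")[:2]: print(n,d["confidence"],np.round(w("scene",d["at"]),1))
E
```

```text
22.35 [ 580.8346228  -234.04787139   82.56272476] [-0.86887284 -0.90759622 -8.30666641] [-0.0259298  -0.10747986  0.00202864]
22.6917 [ 581.21296295 -234.40818662   78.92611818] [ 0.31786777  1.27464892 -7.1654831 ] [ 0.17687123 -0.24850067 -0.00767976]
saddle 0.56 [ 574.8 -315.2   64.1]
saddle 0.55 [773.9 241.6   5.3]
lift_point 0.7 [ 575.1 -315.1   71. ]
```

View pics/s9.png

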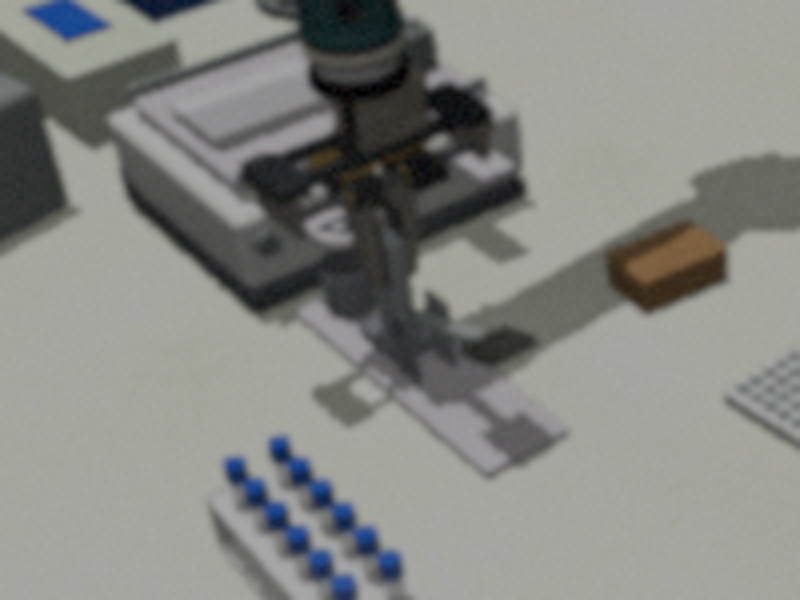

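The jack stands with its saddle under the round tab. The nets place the saddle at (574.8,-315.2) and lift_point at (575.1,-315.1). Release it and move over the handle.

```bash
python3 - <<'E'
from h import *
robot.servo_line([580.7,-235,78.2],feed=20)
grip(0.6)
robot.servo_line([580.7,-235,150],feed=200)
r=down(np.radians(-2.3))
robot.servo_line([586.7,-130,190],feed=300)
o=robot.observe(); print(o["t"],o["tcp_pos"])
snap("wrist","w10")
for n in ["handle_top","jack","saddle"]:
    for d in viewer.pinpoint(n,"wrist")[:2]: print(n,d["confidence"],np.round(w("wrist",d["at"]),1),proj("wrist",w("wrist",d["at"])))
snap("scene","s10",(150,100,350,250),4)
for n in ["saddle","lift_point","handle_top"]:
    for d in viewer.pinpoint(n,"scene")[:1]: print(n,d["confidence"],np.round(w("scene",d["at"]),1))
E
```

```text
24.85 [ 586.05586508 -129.15618133  188.9207084 ]
handle_top 0.71 [590.3 -90.7 101.1] [319.81462402 159.27858057]
saddle 0.6 [ 578.8 -316.2   60.6] [316.71562095 355.32617612]
saddle 0.38 [7.062e+02 3.501e+02 5.000e-01]
handle_top 0.6 [585.9 -86.5  98.5]
```

View pics/w10.png

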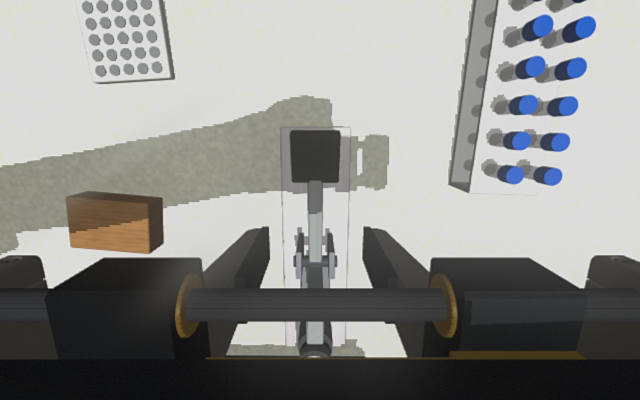

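View pics/s10.png

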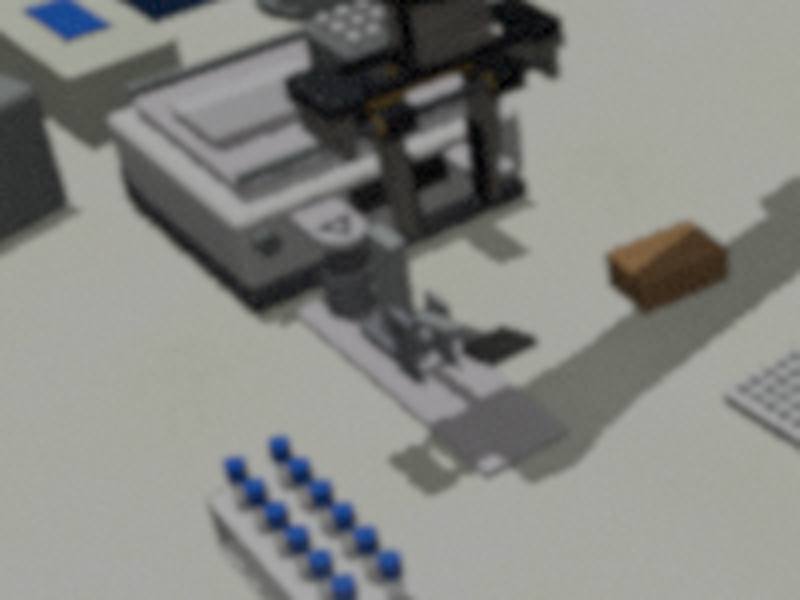

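```bash
python3 - <<'E'
from h import *
robot.servo_line([587,-86,130],feed=300)
grip(0.0,30)
robot.servo_line([587,-86,102],feed=100)
def st():
    o=robot.observe(); print(round(o["t"],2),np.round(o["tcp_pos"],1),np.round(o["contact_force"],1),np.round(o["wrist_torque"],2)); return o
st()
for z,y in ((90,-84),(75,-82),(60,-81),(52,-81.3),(49,-81.5),(47,-81.5)):
    robot.servo_line([587,y,z],feed=50); o=st()
    if abs(o["contact_force"][2])>45: break
E
```

```text
26.98 [586.3 -86.3 101.2] [-0.7 -1.2  1.3] [-0.35  0.17  0.01]
27.37 [587.3 -83.5  90. ] [1.  0.5 1.9] [ 0.15 -0.17  0.01]
27.82 [587.8 -81.5  75.4] [-1.   2.1  8.1] [0.29 0.05 0.06]
28.27 [587.9 -80.3  60.6] [-0.9  1.  10.2] [0.24 0.13 0.04]
28.57 [587.9 -80.4  52.7] [-0.7  2.5 10.3] [0.26 0.2  0.  ]
28.82 [587.9 -80.6  49.8] [-1.8  0.9 10.6] [0.27 0.21 0.03]
29.07 [587.9 -80.8  47.8] [-0.8  1.8 11.6] [ 0.24  0.23 -0.01]
```

```bash
cat >> h.py <<'E'
def st():
    o=robot.observe(); print(round(o["t"],2),np.round(o["tcp_pos"],1),np.round(o["contact_force"],1),np.round(o["wrist_torque"],2)); return o
E
python3 - <<'E'
from h import *
for z in (45.5,44.5,43.5,42.5,41.5):
    robot.servo_line([587,-81.5,z],feed=20); o=st()
    if abs(o["contact_force"][2])>22: break
robot.hold(0.2); st()
snap("scene","s11",(150,100,350,250),4)
for n in ["saddle","lift_point","handle_top"]:
    for d in viewer.pinpoint(n,"scene")[:1]: print(n,d["confidence"],np.round(w("scene",d["at"]),1))
E
```

```text
29.32 [587.9 -80.9  46.5] [-1.2  1.1 12.1] [0.17 0.27 0.01]
29.57 [587.9 -80.9  46.1] [-3.3  0.4 17.1] [ 0.03  0.69 -0.02]
29.82 [588.  -80.9  45.8] [-4.6  1.  20.5] [ 0.    1.02 -0.04]
30.07 [588.1 -81.   45.4] [-6.3  1.1 26.3] [-0.04  1.5  -0.08]
30.27 [588.1 -81.   45.4] [-5.9  2.  26.3] [ 0.01  1.48 -0.09]
saddle 0.55 [ 577.8 -314.6   87.2]
lift_point 0.56 [ 576.4 -313.    86.7]
handle_top 0.48 [584.6 -81.4  46.9]
```

View pics/s11.png

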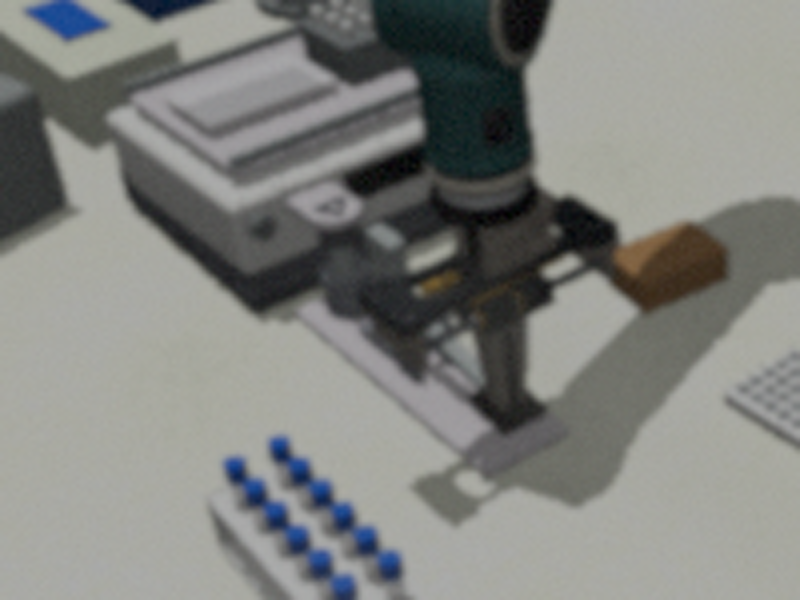

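The first stroke reached the stop with the saddle near 87 and lift_point raised about 16 mm. Now I'll let the handle up fully, check it, and press again.

```bash
python3 - <<'E'
from h import *
for z,y in ((60,-81),(75,-82),(90,-84),(108,-87)): robot.servo_line([586.5,y,z],feed=80)
robot.servo_line([586.5,-87,125],feed=150)
robot.hold(0.3); st()
snap("scene","s12",(150,100,350,250),4)
for n in ["saddle","lift_point","handle_top"]:
    for d in viewer.pinpoint(n,"scene")[:1]: print(n,d["confidence"],np.round(w("scene",d["at"]),1))
E
```

```text
32.47 [586.2 -87.  124.5] [ 0.6 -0.7  0.2] [-0.02 -0.14  0.06]
saddle 0.54 [ 576.3 -314.    61.2]
lift_point 0.92 [ 575.1 -312.7   69.6]
handle_top 0.65 [431.9 306.2  31. ]
```

View pics/s12.png

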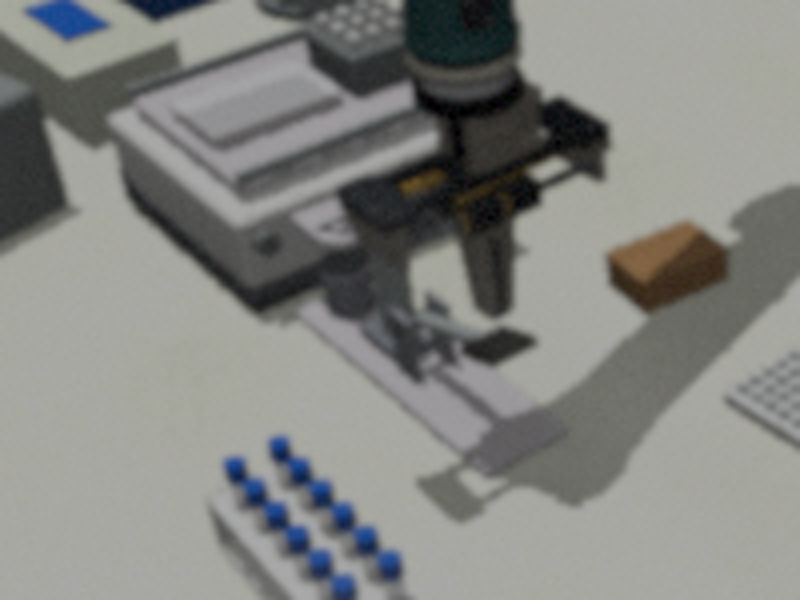

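The handle is back up (plate at (505,345) in the crop) and the saddle is down at 61, still centred within about 2 mm. Second press.

```bash
python3 - <<'E'
from h import *
robot.servo_line([586,-86,102],feed=150)
for z,y in ((90,-84),(75,-82),(60,-81),(50,-81.3),(46,-81.5)): robot.servo_line([586,y,z],feed=70)
st()
for z in (45,44.3,43.6,43,42.4):
    robot.servo_line([586,-81.5,z],feed=20); o=st()
    if abs(o["contact_force"][2])>19: break
robot.hold(0.4); st()
snap("scene","s13",(150,100,350,250),4)
for n in ["saddle","lift_point","plug"]:
    for d in viewer.pinpoint(n,"scene")[:1]: print(n,d["confidence"],np.round(w("scene",d["at"]),1))
snap("top","t13")
E
```

```text
34.57 [587.2 -80.8  46.8] [-1.1  0.8 10.3] [ 0.04  0.12 -0.05]
34.82 [587.2 -80.9  46.4] [-1.6  1.5 13.7] [0.03 0.36 0.03]
35.07 [587.2 -80.9  46.1] [-3.2  0.6 17.2] [-0.04  0.67 -0.03]
35.32 [587.3 -80.9  45.8] [-3.9  0.5 19.4] [-0.03  0.93 -0.04]
35.72 [587.3 -80.9  45.9] [-3.8  1.2 19.5] [-0.11  0.94 -0.03]
saddle 0.5 [ 574.8 -314.5   86.2]
lift_point 0.66 [ 576.6 -320.4   86.6]
plug 0.67 [432.  310.8  29.9]
```

View pics/s13.png

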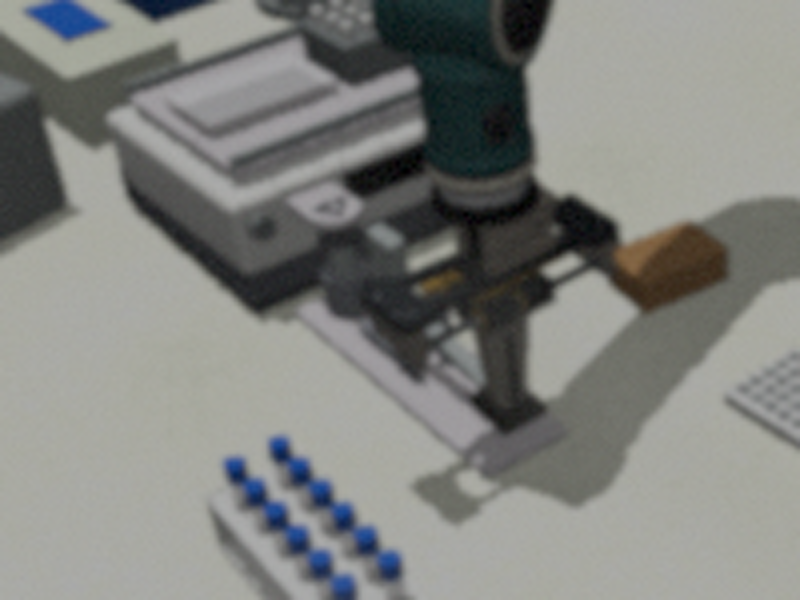

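View pics/t13.png

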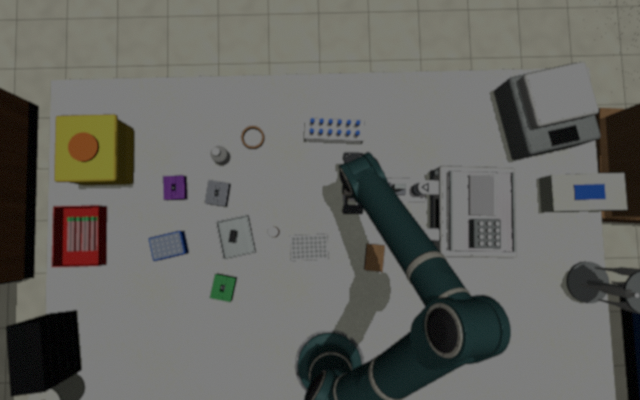

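The handle is at its stop with a 19.5 N push, the shaker is raised, the plug is in the tray at top (233,236), and all bystanders are in place. The arm is clear of the housing. Handing in.

```bash
python3 - <<'E'
from h import *
robot.job_done(); st()
E
```

```text
the job is handed in; nothing more can be done
the job is handed in; nothing more can be done
```

I completed every step and handed the job in at about 36 s with the handle still held down; no verdict was reported.

- **Plug:** I pulled it from the grey socket and let it go in the tray. It stands upright there, with its origin at z of about 30 mm.
- **Jack:** I carried it by its fin and set it under the round tab with the triangle. I then pumped it fully down and back up, and pressed it down again.

**Last checks:**
- **Push:** the fingers push on the plate with 19.5 N at the handle stop, steady over a 0.4 s hold.
- **Lift:** the saddle is at about 86 mm and the lift point at about 86.6 mm, so the front edge is raised about 16 mm.
- **Other things:** the tray and bystanders look unmoved in the top view. The arm looked clear of the housing in the pictures, but I did not measure that contact.

**One disagreement:** the final lift point reading was about 6 mm off the saddle horizontally. Earlier readings agreed within about 2 mm, and both are inside the 11 mm limit. I took it as detector noise and did not re-measure.

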